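Put the potting scoop and the mister away on the balcony

TASK

Tidy up after potting: lay the orange scoop flat, open side up, inside the half-open drawer of the little wooden cabinet, then push the drawer fully shut. Also stand the chrome mister upright in the middle of the small raised cork block on top of the cabinet, setting it down gently. Do not tip the mister over, and leave the jar and the green pot where they are.

Things in the scene. Friction and masses are not known exactly. Their poses are not given: they have to be found in the camera images.
- scoop: loose orange plastic scoop, 177 mm long, 90 g, flat on the table, open side up. Origin: on the plane it lies on, below the handle's grip point; x towards the bowl, z up. Handle: bar 22 mm wide (y), 18 to 36 mm above the plane, x = -61 to +20 mm; end foot 26 mm wide, 36 mm high, x = -75 to -61. Bowl: x = +20 to +100, 56 mm wide, side walls 30 mm high, back wall (x = +22) 36 mm.
- mister: loose upright chrome plant mister, 150 mm tall, 280 g. Origin: centre of its underside. Round body 56 mm in diameter up to 85 mm, shoulder to 105, neck 24 mm in diameter to 122, then the spray head: a block 50 mm long (x = -21 to +29 mm), 24 mm wide (y), from 122 to 150 mm up; a black nozzle points to +x and ends at x = 40 mm. Any heading will do at the end.
- cab: fixed wooden cabinet with one drawer, on the robot's left, its front turned roughly to the robot's right (-y). 220 mm deep (x), 260 mm wide (y), 85 mm high. Origin: centre of its underside; its front looks to its own -x and the drawer slides out that way. Top board 12 mm thick, its front edge at x = -95 mm. The top is flat but for the cork block.
- cab_drawer0 (a joint): drawer opening in m: 0 fully shut, up to 0.149; it starts half open. The clear gap from above, between the cabinet's top board and the drawer's front wall, is the opening less 6 mm. It slides with about 1 N of friction and damping.
- drawer_floor (a point): centre of the drawer's inner floor, 22 mm above the table, moving with the drawer; axes as the cabinet's (x to the drawer's back, y across). Inside: x = -87 to +87 mm, y = -109 to +109 mm, walls 41 mm high. Front panel: 15 mm thick, outer face at x = -109 mm, 254 mm wide, top about 51 mm above the floor. Things lower than 48 mm pass under the top board.
- cab_drawer0_handle (a point): middle of the drawer's bar handle, moving with the drawer: a dark steel bar 11 mm in diameter, 120 mm long, 47 mm above the table, lying across the drawer (along the cabinet's y), 35 mm in front of the drawer's front face.
- plinth_top (a point): centre of the top of the small square cork block fixed on the cabinet's top: 60 x 60 mm, 25 mm high, its top 110 mm above the table. Axes as the cabinet's.
- plinth: the same fixed cork block, 60 x 60 x 25 mm; origin: centre of its underside.
- jar: glass jar with a brass-coloured twist cap, 72 mm in diameter, 95 mm tall, loose, a bystander. Origin: centre of its underside.
- green_pot: glazed green pot with a plant, 144 mm in diameter, pot 105 mm high, standing on a clear acrylic turntable 180 mm in diameter and 22 mm high, a bystander. Origin: centre of its underside.
Not all that is in view belongs to the job. What is meant by the scoop is not blue or pink, and is the larger of those in its own colour.

How it is judged (in metres and radians):
On the way, in this order (a step that is already met when the one before it is completed fails the run):
1. the scoop lies flat in the drawer, let go, with the drawer still open (x of scoop in the frame of drawer_floor between -0.09 and 0.09 m and y of scoop in the frame of drawer_floor between -0.1 and 0.1 m and z of scoop in the frame of drawer_floor between -0.006 and 0.012 m and angle between scoop's own z axis and vertical below 0.2 rad and value of joint cab_drawer0 above 0.03 m and contact force between the fingers and scoop below 0.1 N), for 0.2 s.
2. the drawer is pushed shut (value of joint cab_drawer0 below 0.008 m), for 0.2 s.
At the end, for the whole second after the job is handed in: The scoop lies in the drawer, flat with its open side up (within 0.2 rad) and on the drawer's floor; the drawer is shut to within 8 mm; the mister stands upright (within 0.1 rad) and still on the cork block, its centre within 20 mm of the block's centre (x of scoop in the frame of drawer_floor between -0.09 and 0.09 m and y of scoop in the frame of drawer_floor between -0.1 and 0.1 m and z of scoop in the frame of drawer_floor between -0.006 and 0.012 m and angle between scoop's own z axis and vertical below 0.2 rad and value of joint cab_drawer0 below 0.008 m and horizontal distance between mister and plinth_top below 0.02 m and z of mister in the frame of plinth_top between -0.004 and 0.005 m and angle between mister's own z axis and vertical below 0.1 rad and linear speed of mister below 0.02 m/s); the robot touches nothing.
It fails at once if the mister is tipped over (past 0.7 rad) (angle between mister's own z axis and vertical above 0.7 rad).
It fails at once if the mister is dropped or slammed onto the cork block (over 60 N) (contact force between mister and plinth above 60 N).
It fails at once if the jar is moved by more than 40 mm (distance of jar from where it was at the start of the episode above 0.04 m).
It fails at once if the green pot is moved by more than 40 mm (distance of green_pot from where it was at the start of the episode above 0.04 m).
It also fails if it takes over 72 s, if anything falls off the work surface, if the arm or the gripper's body presses on something with over 40 N, if the wrist force passes 120 N, or if a joint passes its speed limit or range.

ROBOT

A 6-joint arm with a two-finger parallel gripper is mounted at the origin on the work surface. World frame = base frame: x ahead of the robot, y to its left, z up, the work surface at z = 0. Lengths are in m, angles in degrees, forces in N, time in s.
With the tool pointing down it reaches from about 0.375 to 0.75 m from the base axis. Payload 9 kg.
Tool frame: the origin (TCP) lies where the fingers leave the gripper's body, on its centre line; the fingertips stand 73 mm ahead of it and the grasp point (between the pads) lies 54 mm ahead of it (robot.tip_reach is the distance from the TCP to the fingertips, in m); z points along the fingers, y is the line along which they close (so a half turn about z gives the same grasp; the last joint's range is limited). The gripper opens to 85 mm and grips with 20 to 120 N. Pads are 22 mm wide; open, the fingers measure 114 mm over their backs; the gripper's body (76 mm by 85 mm) begins 54 mm behind the grasp point. The pads swing forward as they close: fully open they stand 13 mm farther back than shut.
Start: joints at [54.735, 5.964, 5.575, 89.605, 0, 77.527], TCP at [0.232, 0.553, 0.304] pointing down, gripper open.
Joint ranges: [-171.21, 171.21], [-48.23, 106.86], [-62.78, 66.21], [-105.2, 120.99], [-86.42, 89.51], [-180, 180]. Speed limits (degrees/s): [127.2, 127.2, 147.25, 180, 180, 180].

INTERFACE

Orientations are given as [roll, pitch, yaw] about the fixed x, y, z axes, in that order (R = Rz(yaw) Ry(pitch) Rx(roll)).
In Python, from plant import robot gives the robot as it stands. Calls block until the motion is done:
- robot.move_pose(position, orientation): joint-space move of the TCP to a pose.
- robot.line_to(position, vel=0.15, rotation=None, guard=None): straight line of the TCP; rotation=None keeps the orientation; vel is the mean speed in m/s. With guard (N) it stops when the force on the tool has changed by that much, and returns True; else False.
- robot.goto_joints(angles): joint-space move.
- robot.set_gripper(opening): finger opening in m; the grip force is fixed at half the most; returns when the fingers have stopped.
- robot.pause(seconds).
- robot.ik(position, orientation): joint angles nearest the present ones, or None.
- robot.observe(): the state.
- robot.grab_frame(name): name is "scene" or "top"; returns the picture (420x560x3 uint8, blue, green, red); there is no depth.
- robot.get_calibration(name): a dict with "vertical_fov" (degrees; the focal length in pixels is half the picture's height over the tangent of half this angle, whatever the lens; pixels are square), "cx", "cy" (the principal point, pixels), "rvec" (rotation vector, rad) and "tvec" (3), from world to camera coordinates, as OpenCV has them. Camera axes: x right, y down, z forward; pixel columns grow to the right and rows downward; lengths in m; the calibration is good to about 2 mm. A picture is of the moment at which its call begins. get_calibration takes no time and is no camera call.
A pose or a line that the arm cannot do raises robot.IKError and nothing moves.
- robot.job_done(): hands the job in; it is judged then, once.
The state is a dict: "time": time; "q": joint angles; "qvel": joint speeds; "joint_torque": joint torques, N m; "tool_pos": TCP position; "tcp_rot": TCP orientation; "ft_force": force on the tool from outside, world axes, zero at the start; "torque": the same for the moment, N m; "gripper_width": finger opening in m; "gripper_force": force on a finger pad.
Only numpy, scipy, OpenCV 4.12 (cv2) and the standard library are available. Lean on these libraries where they do the work, as an engineer would, in place of code of your own. Each camera call takes 0.05 s, during which the arm holds its last target. There are 200 camera calls.

## Working session

There is one attempt and no reset: what is moved stays moved. The work goes in short steps, each a Python script; the robot and the scene stay as the last script left them, time stands still between calls to the robot, and variables do not carry over. Pictures are saved under pics/ and viewed, at most 10 in all, crops included, and the job is handed in when it is done.

```bash
mkdir -p pics; ls; cat > h.py <<'E'
import numpy as np, cv2
from plant import robot
def cal(n):
    c=robot.get_calibration(n); f=210/np.tan(np.radians(c["vertical_fov"])/2)
    K=np.array([[f,0,c["cx"]],[0,f,c["cy"]],[0,0,1.]])
    return K,np.array(c["rvec"],float).ravel(),np.array(c["tvec"],float).ravel(),c
def ray(n,uv):
    K,r,t,c=cal(n); R=cv2.Rodrigues(r)[0]
    d=np.array(c.get("dist",np.zeros(5)),float) if "dist" in c else None
    p=cv2.undistortPoints(np.array([[uv]],float),K,d)[0,0]
    return -R.T@t, R.T@np.array([p[0],p[1],1])
def onz(n,uv,z):
    o,d=ray(n,uv); return o+d*(z-o[2])/d[2]
def proj(n,P):
    K,r,t,c=cal(n); return cv2.projectPoints(np.array(P,float).reshape(-1,1,3),r,t,K,None)[0][:,0]
E
python3 - <<'E'
from h import *
for n in("scene","top"):
    cv2.imwrite(f"pics/{n}0.png",robot.grab_frame(n)); K,r,t,c=cal(n); print(n,c, -cv2.Rodrigues(r)[0].T@t)
E
```

```text
pics
scene {'vertical_fov': 54.42940813108283, 'cx': 282.8653009878305, 'cy': 210.43193735165633, 'rvec': array([ 1.89978237,  1.87721653, -0.54062678]), 'tvec': array([ 0.0053887 , -0.36339759,  1.53236838])} [ 1.13785929 -0.03890921  1.08811856]
top {'vertical_fov': 51.153082059149796, 'cx': 280.82934674253823, 'cy': 212.3359460092629, 'rvec': array([ 2.17277594, -2.13084458,  0.14196432]), 'tvec': array([-0.05749944,  0.49651836,  1.21636022])} [ 0.33177344 -0.05109789  1.27148899]
```

View pics/scene0.png

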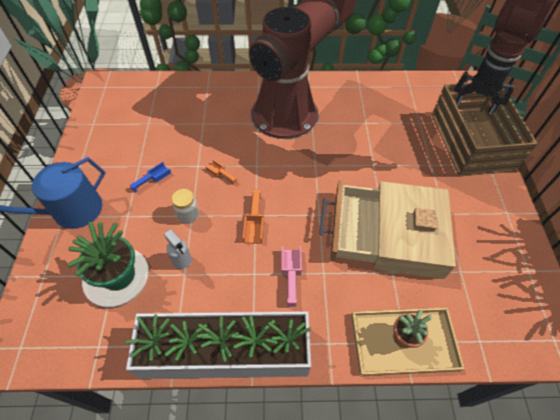

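View pics/top0.png

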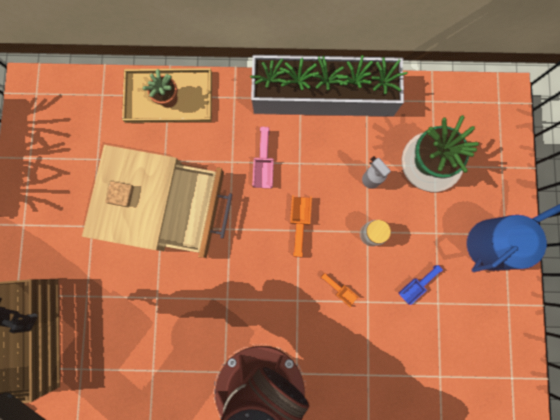

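Scene and top views agree. These could be taken for the scoop: the large orange one (top 301,225), small orange (top 340,288), pink (263,157) and blue (421,285). I choose the large orange one. The mister is at (375,172), next to the jar (376,233) and pot (440,160). The cabinet is at top (155,198) and its cork block at (119,193).

```bash
python3 - <<'E'
from h import *
t=cv2.imread("pics/top0.png"); s=cv2.imread("pics/scene0.png")
cr=lambda im,u,v,w,h,k:cv2.resize(im[v:v+h,u:u+w],None,fx=k,fy=k,interpolation=cv2.INTER_CUBIC)
a=cr(t,270,180,100,100,3); b=cr(t,350,140,100,100,3)
c=cr(s,225,185,100,75,3); d=cr(t,80,135,160,125,2.4)
out=np.zeros((600,700,3),np.uint8)
out[:300,:300]=a; out[:300,300:600]=b; out[300:525,:300]=c; out[300:600,300:684]=d
cv2.imwrite("pics/crop1.png",out)
for n,im in(("top",t),("scene",s)):
    hsv=cv2.cvtColor(im,cv2.COLOR_BGR2HSV)
    for p in ([(301,225),(301,245),(200,330),(260,250)] if n=="top" else [(257,205),(250,225),(230,260)]): print(n,p,hsv[p[1],p[0]])
    m=cv2.inRange(hsv,(7,205,120),(20,255,255))
    N,l,st,ce=cv2.connectedComponentsWithStats(m)
    for i in range(1,N):
        if st[i,4]>40: print(n,st[i],ce[i].round(1))
E
```

```text
top (301, 225) [ 13 198 239]
top (301, 245) [ 12 200 222]
top (200, 330) [  9 157 192]
top (260, 250) [  9 156 216]
scene (257, 205) [ 12 168 235]
scene (250, 225) [ 11 169 231]
scene (230, 260) [  9 135 216]
```

View pics/crop1.png

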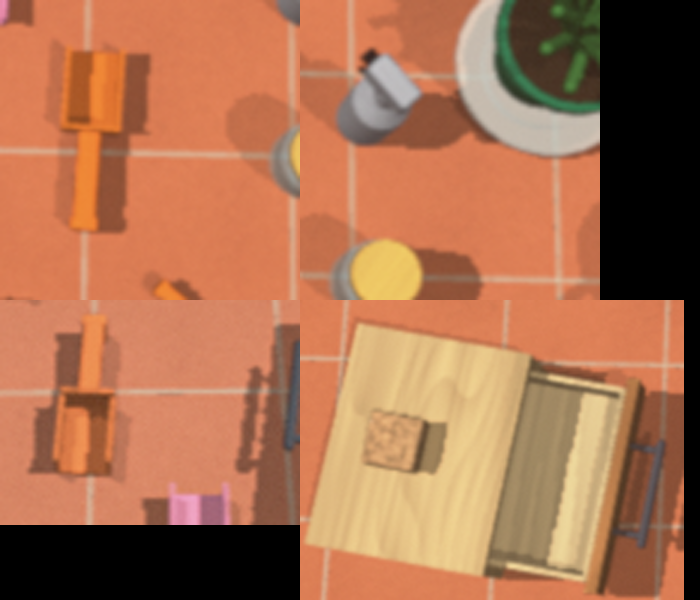

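Large orange scoop confirmed: bowl at top (301,208), foot end at about (298,256), open side up. The crop also shows the mister head at top (379,168) with its nozzle to the upper left. Cork block top is at about (119,193), and the bar handle runs from (230,195) to (222,237). Next I'll measure all of these.

```bash
python3 - <<'E'
from h import *
im={n:cv2.imread(f"pics/{n}0.png") for n in("top","scene")}
hs={n:cv2.cvtColor(i,cv2.COLOR_BGR2HSV) for n,i in im.items()}
def comp(m,uv):
    N,l,st,ce=cv2.connectedComponentsWithStats(m); ids=[i for i in range(1,N) if st[i,4]>30]
    i=min(ids,key=lambda i:np.hypot(*(ce[i]-uv))); return np.argwhere(l==i)[:,::-1].astype(float)
def P(n,uv,z): return onz(n,uv,z)[:2].round(4)
# scoop
for n,uv,lo in(("top",(301,222),180),("scene",(255,215),153)):
    px=comp(cv2.inRange(hs[n],(9,lo,90),(22,255,255)),uv)
    w=np.array([P(n,p,.036) for p in px]); print(n,"scoop px",len(px),px.min(0),px.max(0))
    c,(ax,),_=[*cv2.PCACompute2(w.astype(np.float32),None,maxComponents=1)]; c=c[0]
    ax=ax*np.sign(ax[0]); s=(w-c)@ax; h=w[(s<s.min()+.085)]
    vx,vy,x0,y0=cv2.fitLine(h.astype(np.float32),cv2.DIST_L2,0,.001,.001).ravel()
    if vx<0: vx,vy=-vx,-vy
    e=(h-[x0,y0])@[vx,vy]; wid=(h-[x0,y0])@[-vy,vx]
    end=np.array([x0,y0])+[vx*e.min(),vy*e.min()]
    print(" yaw",np.degrees(np.arctan2(vy,vx)),"end",end,"origin",end+.075*np.array([vx,vy]),"len",np.ptp(s),"hw",np.percentile(wid,[3,97]))
# cork
for n,uv in(("top",(119,193)),("scene",(426,216))):
    S=hs[n]; print(n,"cork hsv",S[uv[1],uv[0]],"board",S[uv[1]+25,uv[0]])
pk={"ctop":[(104.2,144.2),(176.7,157.1),(157.9,250.4),(82.5,236.7)],"cork":[(109.6,180.4),(132.9,183.8),(128.3,206.3),(105.8,203.3)],
"front":[(221.7,169.2),(205.8,257.1)],"bar":[(230.4,194.6),(222.5,237.5)],"head":[(370.7,162.7),(376.7,158.3),(390,170.7),(384.3,176.7)]}
for (k,v),z in zip(pk.items(),(.085,.110,.073,.047,.150)):
    w=np.array([P("top",p,z) for p in v]); d=np.diff(np.vstack([w,w[:1]]),axis=0)
    print(k,w.tolist(),"mean",w.mean(0),"len",np.hypot(*d.T).round(3),"ang",np.degrees(np.arctan2(d[:,1],d[:,0])).round(1))
a=lambda i,u,v,w,h,k:cv2.resize(i[v:v+h,u:u+w],None,fx=k,fy=k,interpolation=cv2.INTER_CUBIC)
out=np.zeros((590,780,3),np.uint8); out[:300,:300]=a(im["scene"],150,215,60,60,5); out[:300,310:780]=a(im["top"],86,150,94,60,5)
out[310:590,:540]=a(im["scene"],315,175,135,70,4); cv2.imwrite("pics/crop2.png",out)
E
```

```text
top scoop px 816 [290. 196.] [311. 256.]
 yaw -2.881489 end [ 0.37392081 -0.09662027] origin [ 0.44882599 -0.10039054] len 0.17106901792585855 hw [-0.01119088  0.01085643]
scene scoop px 753 [243. 190.] [263. 242.]
 yaw -4.035828 end [ 0.37804675 -0.09554145] origin [ 0.45286077 -0.10081997] len 0.1884873307913542 hw [-0.01155492  0.01185009]
top cork hsv [ 14 123 207] board [ 19 106 228]
scene cork hsv [ 14 105 202] board [ 19  91 219]
ctop [[0.6725, 0.4478], [0.6396, 0.244], [0.3806, 0.2815], [0.4136, 0.4878]] mean [0.526575 0.365275] len [0.206 0.262 0.209 0.262] ang [-99.2 171.8  80.9  -8.8]
cork [[0.5651, 0.4154], [0.557, 0.352], [0.4956, 0.3604], [0.5025, 0.4211]] mean [0.53005  0.387225] len [0.064 0.062 0.061 0.063] ang [-97.3 172.2  83.5  -5.2]
front [[0.6105, 0.1195], [0.3655, 0.1536]] mean [0.488   0.13655] len [0.247 0.247] ang [172.1  -7.9]
bar [[0.5435, 0.0959], [0.4216, 0.1137]] mean [0.48255 0.1048 ] len [0.123 0.123] ang [171.7  -8.3]
head [[0.6176, -0.2808], [0.6297, -0.2967], [0.5972, -0.3311], [0.5809, -0.316]] mean [ 0.60635 -0.30615] len [0.02  0.047 0.022 0.051] ang [ -52.7 -133.4  137.2   43.8]
```

View pics/crop2.png

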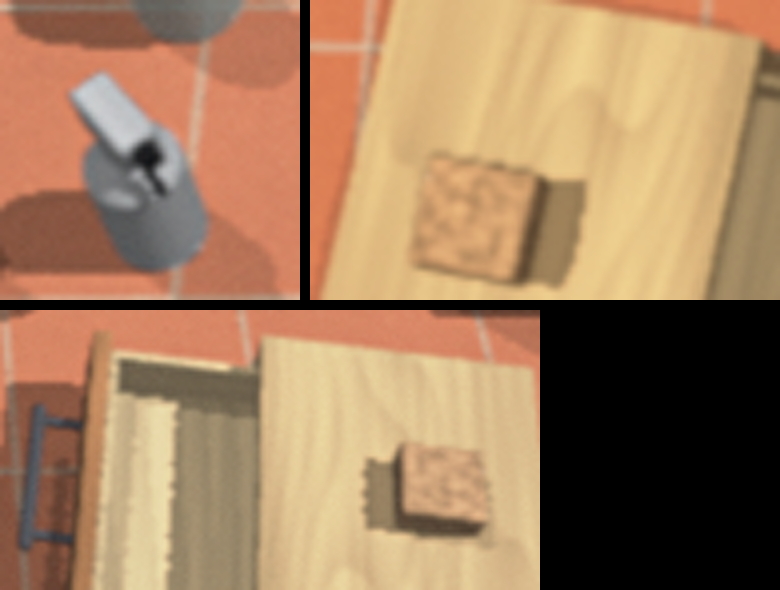

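The measured sizes match: cabinet top 206 x 262 mm (205 x 260 given), cork about 62 mm, bar 123 mm, head 49 x 21 mm. The crop also shows the nozzle pointing to +45° and a drawer gap of about 110 mm, wide enough to use without pulling it further. Now I'll check reachability and grasp the scoop.

```bash
cat >> h.py <<'E'
YC=81.2; ex=np.array([.153,.9882]); b=np.array([.9882,-.153])
SC=np.array([.451,-.1006]); SY=-3.4; DF=np.array([.5047,.2452]); BAR=np.array([.4826,.1048])
PL=np.array([.530,.387]); MH=np.array([.6064,-.3062])
def D(y): return [180,0,y]
def st(*k):
    s=robot.observe(); print(*[(i,np.round(s[i],3).tolist()) for i in ("time","tool_pos","gripper_width","ft_force")+k])
E
python3 - <<'E'
from h import *
print(robot.tip_reach,robot.observe()["tcp_rot"], "scene head",onz("scene",(172.6,238),.15),"scene cork", onz("scene",(315+443/4,175+(472-310)/4),.11))
for n,p,y in[("scoop",[*SC,.081],SY),("scoopup",[*SC,.24],SY),("dr",[.4859,.2056,.103],YC-90),("drup",[.4859,.2056,.24],YC-90),("push",[.475,.055,.103],YC),("push180",[.475,.055,.103],YC-180),("m",[*MH,.19],45),("m180",[*MH,.19],-135),("mup",[*MH,.34],45),("pl",[*PL,.33],45),("pl0",[*PL,.33],90),("pl-",[*PL,.33],-45),("plup",[*PL,.36],90)]:
    q=robot.ik(p,D(y)); print(n,None if q is None else np.round(q,0))
robot.set_gripper(.05)
robot.move_pose([*SC,.2],D(SY)); robot.line_to([*SC,.081],vel=.12,guard=8); robot.set_gripper(.0); st()
robot.line_to([*SC,.2],vel=.2); st()
cv2.imwrite("pics/s1.png",np.vstack([robot.grab_frame("scene")[130:300,150:450],robot.grab_frame("top")[130:300,150:450]]))
E
```

```text
0.0726 [-1.79930401e+02 -1.49715457e-02  1.57205613e+02] scene head [ 0.61388526 -0.30541716  0.15      ] scene cork [0.5242632  0.39170191 0.11      ]
scoop [-29. -14. -37.  67.   0. 155.]
scoopup [-29. -19. -24.  85.   0. 155.]
dr [   9.   -3.  -25.   68.    0. -162.]
drup [   9.   -7.  -14.   83.    0. -162.]
push [ -9. -12. -33.  69.   0.  90.]
push180 [ -9. -12. -33.  69.   0. -90.]
m [-38.  20.  10.  80.   0.  97.]
m180 [-38.  20.  10.  80.   0. -83.]
mup [-38.  21.  27.  96.   0.  97.]
pl [ 25.  17.  20.  94.   0. 160.]
pl0 [ 25.  17.  20.  94.   0. 115.]
pl- [  25.   17.   20.   94.    0. -110.]
plup [ 25.  18.  25.  97.   0. 115.]
('time', 4.525) ('tool_pos', [0.452, -0.101, 0.082]) ('gripper_width', 0.021) ('ft_force', [-0.571, 0.691, 6.157])
('time', 5.267) ('tool_pos', [0.451, -0.1, 0.199]) ('gripper_width', 0.021) ('ft_force', [-0.44, -0.858, -1.718])
```

View pics/s1.png

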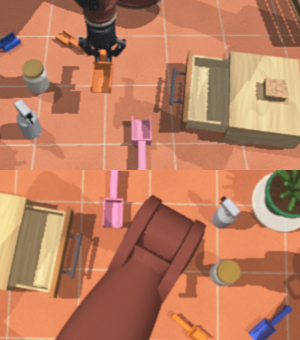

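Scoop held (width 21 mm), and the image shows it lifted level with the bowl outward. I'll place it with the bowl toward -x, which needs less wrist turning.

```bash
python3 - <<'E'
from h import *
p=DF-.042*ex+.0125*b; y=YC+90
robot.move_pose([*p,.22],D(y)); st("q")
print(robot.line_to([*p,.125],vel=.12,guard=8)); st()
print(robot.line_to([*p,.1025],vel=.04,guard=5)); st()
robot.set_gripper(.045); st()
robot.line_to([*p,.22],vel=.2)
robot.set_gripper(0)
q=BAR-.06*ex
robot.move_pose([*q,.2],D(YC)); st("q")
cv2.imwrite("pics/s2.png",cv2.resize(np.vstack([robot.grab_frame("scene")[160:300,300:470],robot.grab_frame("top")[130:270,70:240]]),None,fx=2,fy=2))
E
```

```text
('time', 7.433) ('tool_pos', [0.511, 0.201, 0.22]) ('gripper_width', 0.021) ('ft_force', [-0.488, -0.334, -1.188]) ('q', [7.878, -2.908, -12.172, 80.747, -0.006, 16.747])
False
('time', 8.375) ('tool_pos', [0.511, 0.202, 0.126]) ('gripper_width', 0.021) ('ft_force', [0.33, 0.275, -0.124])
True
('time', 8.9) ('tool_pos', [0.51, 0.202, 0.104]) ('gripper_width', 0.021) ('ft_force', [-1.239, 0.865, 6.795])
('time', 9.258) ('tool_pos', [0.51, 0.202, 0.103]) ('gripper_width', 0.045) ('ft_force', [0.133, 0.051, -0.466])
('time', 11.642) ('tool_pos', [0.474, 0.046, 0.2]) ('gripper_width', -0.0) ('ft_force', [0.465, 0.038, -0.306]) ('q', [-10.294, -15.901, -25.916, 79.964, 0.006, 88.396])
```

View pics/s2.png

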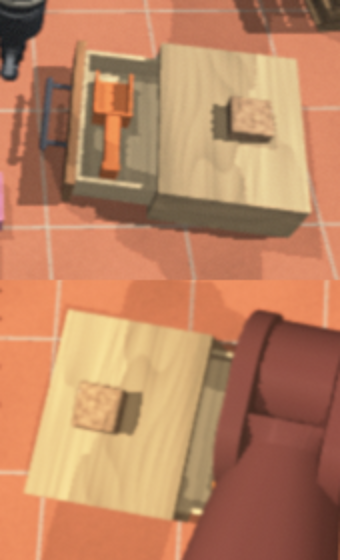

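The scoop lies flat, open side up, in the drawer (scene view, about 357,214). Next is the push on the bar.

```bash
python3 - <<'E'
from h import *
q=BAR-.06*ex
robot.line_to([*q,.103],vel=.2)
e=BAR+(.118-.0165+.015)*ex
print(robot.line_to([*e,.103],vel=.08,guard=15)); st()
s=np.array(robot.observe()["tool_pos"][:2]); print("travel along ex past bar", (s-BAR)@ex)
robot.line_to([*(s-.06*ex),.103],vel=.2); robot.line_to([*(s-.06*ex),.3],vel=.25)
robot.set_gripper(.06)
robot.move_pose([*MH,.3],D(45)); st("q")
robot.line_to([*(MH-[.0,.0]),.3])
cv2.imwrite("pics/s3.png",np.vstack([cv2.resize(robot.grab_frame("scene")[160:290,300:470],None,fx=2,fy=2),cv2.resize(robot.grab_frame("scene")[190:310,120:290],None,fx=2,fy=2)]))
E
```

```text
True
('time', 14.125) ('tool_pos', [0.498, 0.201, 0.103]) ('gripper_width', 0.0) ('ft_force', [-0.155, -5.759, 3.887])
travel along ex past bar 0.09779079578013279
('time', 17.808) ('tool_pos', [0.607, -0.305, 0.3]) ('gripper_width', 0.06) ('ft_force', [0.034, -0.348, 0.413]) ('q', [-37.686, 20.327, 21.57, 91.226, 0.015, 97.211])
```

View pics/s3.png

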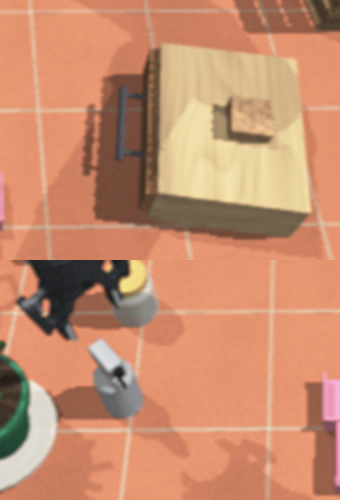

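The drawer looks shut in this view, with the bar at scene (361,204) to (360,239). I'll verify that numerically and refine the head, cork and gap positions using both views.

```bash
python3 - <<'E'
from h import *
im={n:cv2.imread(f"pics/{n}0.png") for n in("top","scene")}
sc=robot.grab_frame("scene")
for n,uv in(("top",(380,167)),("scene",(172,237))):
    h=cv2.cvtColor(im[n],cv2.COLOR_BGR2HSV)
    for v in(165,180,195):
        m=cv2.inRange(h,(0,0,v),(180,60,255)); N,l,s,c=cv2.connectedComponentsWithStats(m); i=l[uv[1],uv[0]]
        if not i: print(n,v,"none",h[uv[1],uv[0]]);continue
        pts=np.argwhere(l==i)[:,::-1]; w=np.array([onz(n,p,.15)[:2] for p in pts],np.float32)
        (cx,cy),(a,b_),g=cv2.minAreaRect(w); print(n,v,s[i,4],"cen",w.mean(0).round(4),"rect",round(cx,4),round(cy,4),round(a,3),round(b_,3),round(g,1))
for n,uv in(("top",(119,193)),("scene",(426,216))):
    h=cv2.cvtColor(im[n],cv2.COLOR_BGR2HSV)
    m=cv2.inRange(h,(8,90,150),(16,190,255)); r=np.zeros_like(m); r[uv[1]-20:uv[1]+20,uv[0]-22:uv[0]+22]=255
    m=cv2.morphologyEx(m&r,cv2.MORPH_CLOSE,np.ones((3,3))); N,l,s,c=cv2.connectedComponentsWithStats(m); i=l[uv[1],uv[0]]
    w=np.array([onz(n,p,.11)[:2] for p in np.argwhere(l==i)[:,::-1]],np.float32); print(n,"cork",w.mean(0),cv2.minAreaRect(w))
e=np.array([onz("scene",p,.047)[:2] for p in((361,204),(360.5,239))]); print("bar now",e,np.hypot(*(e[0]-e[1])))
# board front edge in scene picture, z=.085
e2=np.array([onz("scene",p,.085)[:2] for p in((300+162/2,160+45/2),(300+160/2,160+195/2))]); print("board edge",e2,"bar ahead of edge",(e2.mean(0)-e.mean(0))@ex)
e3=np.array([onz("scene",p,.047)[:2] for p in((315+38/4,175+97/4),(315+24/4,175+237/4))]); print("bar before",e3,"travel",(e.mean(0)-e3.mean(0))@ex)
cv2.imwrite("pics/s4.png",cv2.resize(sc[165:285,335:475],None,fx=5,fy=5,interpolation=cv2.INTER_CUBIC))
E
```

```text
top 165 134 cen [ 0.6087 -0.3082] rect 0.6093 -0.3077 0.045 0.021 41.1
top 180 114 cen [ 0.6087 -0.3084] rect 0.6087 -0.3083 0.043 0.019 44.5
top 195 none [135   3 191]
scene 165 129 cen [ 0.61   -0.3068] rect 0.6097 -0.3073 0.047 0.02 44.6
scene 180 123 cen [ 0.6094 -0.307 ] rect 0.6094 -0.3074 0.047 0.02 44.6
scene 195 85 cen [ 0.6102 -0.3075] rect 0.6094 -0.308 0.043 0.015 41.4
top cork [0.5304374  0.39054018] ((0.530289888381958, 0.39069920778274536), (0.05906253680586815, 0.06137863174080849), 80.58246612548828)
scene cork [0.5311615 0.3904113] ((0.5311758518218994, 0.38928961753845215), (0.061794329434633255, 0.06186556816101074), 81.79071807861328)
bar now [[0.44148135 0.22753464]
 [0.56421966 0.21126964]] 0.12381131272123026
board edge [[0.3877533  0.28913375]
 [0.64320637 0.24871276]] bar ahead of edge 0.05086905539127508
bar before [[0.4230148  0.11618969]
 [0.5473883  0.09698957]] travel 0.11418160767748865
```

View pics/s4.png

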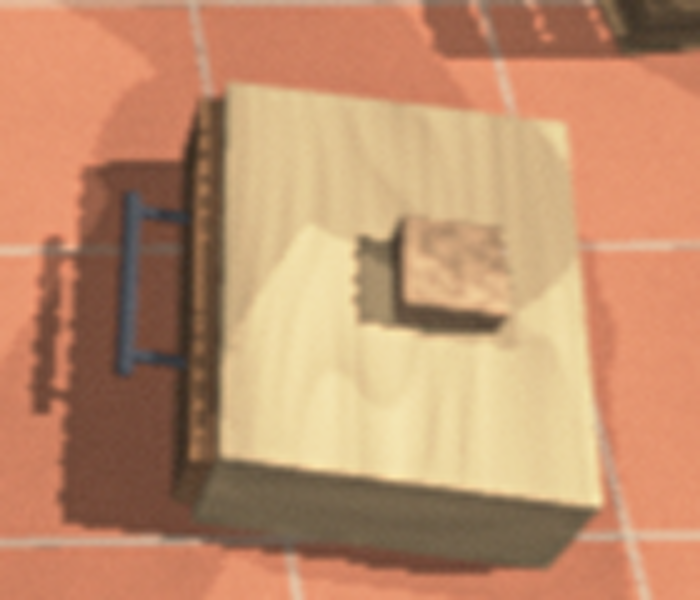

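Both views agree: head (0.609,-0.308) and cork (0.531,0.390). The bar is 51 mm ahead of the board edge. That matches a shut drawer, with the front flush at -110 and the 35 mm bar standoff. Now the mister.

```bash
python3 - <<'E'
from h import *
M=np.array([.6092,-.3077]); P0=np.array([.5307,.390])
robot.set_gripper(.055); robot.line_to([*M,.3],vel=.1,rotation=D(44))
print(robot.line_to([*M,.191],vel=.08,guard=6)); st()
robot.set_gripper(0); st(); s=robot.observe(); z0=s["tool_pos"][2]
robot.line_to([*M,z0+.16],vel=.1); st()
t=P0+[0,.004]
robot.move_pose([*t,z0+.16],D(90)); robot.pause(.3); st()
cv2.imwrite("pics/s5.png",np.hstack([cv2.resize(robot.grab_frame("scene")[90:290,330:510],None,fx=2,fy=2),cv2.resize(robot.grab_frame("top")[100:300,60:240],None,fx=2,fy=2)]))
print(z0)
E
```

```text
False
('time', 20.192) ('tool_pos', [0.609, -0.308, 0.192]) ('gripper_width', 0.055) ('ft_force', [-0.387, 0.459, 0.061])
('time', 20.575) ('tool_pos', [0.609, -0.308, 0.192]) ('gripper_width', 0.023) ('ft_force', [1.316, -0.945, 2.568])
('time', 22.333) ('tool_pos', [0.609, -0.308, 0.351]) ('gripper_width', 0.023) ('ft_force', [-0.214, -0.557, -1.874])
('time', 25.133) ('tool_pos', [0.531, 0.394, 0.351]) ('gripper_width', 0.023) ('ft_force', [-0.179, 0.384, -1.625])
0.19150297284401618
```

View pics/s5.png

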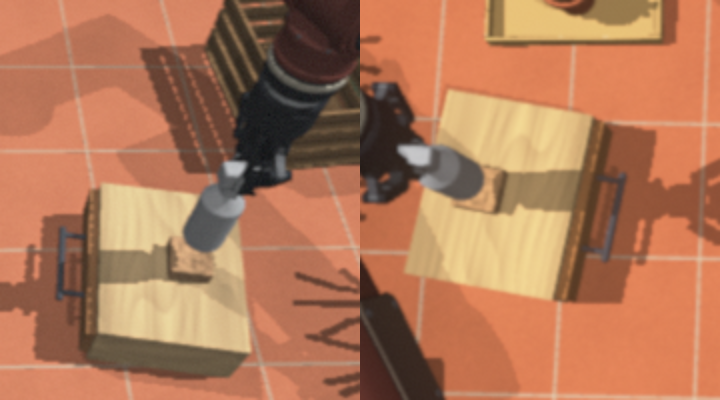

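The mister is held upright above the cork, with its head at top (165,177), and the drawer is shut. Lowering it gently now.

```bash
python3 - <<'E'
from h import *
t=[.5307,.394]; z0=.1915
print(robot.line_to([*t,z0+.118],vel=.08,guard=5)); 
print(robot.line_to([*t,z0+.106],vel=.015,guard=3)); st()
robot.set_gripper(.05); robot.pause(.3); st()
robot.line_to([*t,.40],vel=.08)
robot.move_pose([.40,.0,.40],D(90)); st()
a=robot.grab_frame("scene"); b_=robot.grab_frame("top")
cv2.imwrite("pics/s6.png",np.hstack([cv2.resize(a[140:290,350:480],None,fx=3,fy=3),cv2.resize(b_[130:280,70:230],None,fx=2.4,fy=3)]))
cv2.imwrite("pics/sc_end.png",a); cv2.imwrite("pics/top_end.png",b_)
for n,im in(("scene",a),("top",b_)): print(n,"expected base/top px",proj(n,[[.531,.39,.11],[.531,.39,.26]]).round(1).tolist())
for n,im in(("top",b_),("scene",a)):
    h=cv2.cvtColor(im,cv2.COLOR_BGR2HSV); u,v=proj(n,[[.531,.394,.26]])[0].astype(int)
    m=cv2.inRange(h,(0,0,170),(180,55,255)); N,l,s,c=cv2.connectedComponentsWithStats(m)
    i=min(range(1,N),key=lambda i:np.hypot(*(c[i]-(u,v)))+(s[i,4]<40)*999)
    w=np.array([onz(n,p,.26)[:2] for p in np.argwhere(l==i)[:,::-1]],np.float32); print(n,"head",s[i,4],cv2.minAreaRect(w))
E
```

```text
False
True
('time', 26.483) ('tool_pos', [0.531, 0.394, 0.301]) ('gripper_width', 0.023) ('ft_force', [-0.058, 0.215, 3.555])
('time', 27.158) ('tool_pos', [0.53, 0.394, 0.3]) ('gripper_width', 0.05) ('ft_force', [-0.998, 0.678, 0.26])
('time', 30.092) ('tool_pos', [0.4, 0.0, 0.4]) ('gripper_width', 0.05) ('ft_force', [0.395, -0.042, 0.351])
scene expected base/top px [[425.6, 217.5], [443.9, 186.1]]
top expected base/top px [[118.1, 193.1], [94.7, 181.8]]
top head 177 ((0.5304383039474487, 0.3935168385505676), (0.019125955179333687, 0.046782225370407104), 1.116147518157959)
scene head 117 ((0.5305138230323792, 0.3928324580192566), (0.04416680708527565, 0.01883719116449356), 89.65959930419922)
```

View pics/s6.png

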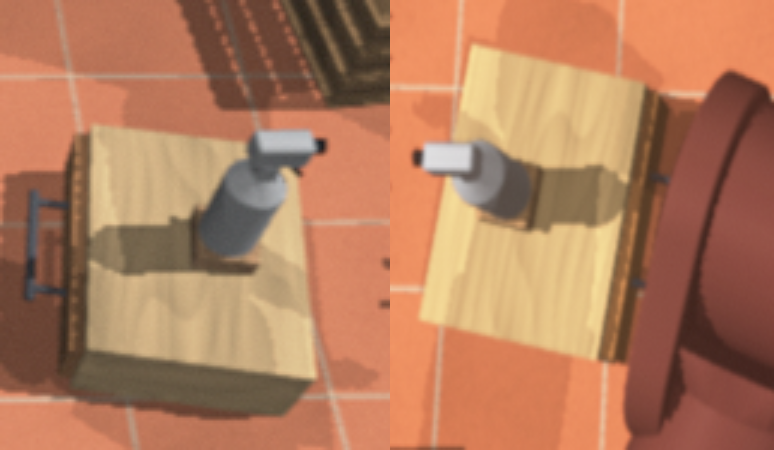

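Both views put the head at (0.530,0.393), at standing height, so the mister is upright on the cork's centre. As insurance on the drawer I'll push once more, slowly, and then hand in.

```bash
python3 - <<'E'
from h import *
s=np.array([.498,.201])-.05*ex
robot.set_gripper(0); robot.move_pose([*s,.25],D(YC)); robot.line_to([*s,.103],vel=.2)
print(robot.line_to([*(s+.07*ex),.103],vel=.04,guard=25)); st()
print("moved past earlier stop",(np.array(robot.observe()["tool_pos"][:2])-[.498,.201])@ex)
robot.line_to([*s,.103],vel=.1); robot.line_to([*s,.3],vel=.2); robot.move_pose([.40,-.05,.40],D(90)); robot.pause(.3); st()
a=robot.grab_frame("scene"); h=cv2.cvtColor(a,cv2.COLOR_BGR2HSV)
m=cv2.inRange(h,(0,0,170),(180,55,255)); N,l,t,c=cv2.connectedComponentsWithStats(m)
i=min(range(1,N),key=lambda i:np.hypot(*(c[i]-(444,186)))+(t[i,4]<40)*999); print("head px",c[i],onz("scene",c[i],.26))
print(robot.job_done())
E
```

```text
True
('time', 33.75) ('tool_pos', [0.498, 0.202, 0.103]) ('gripper_width', 0.0) ('ft_force', [-0.658, -5.253, 4.567])
moved past earlier stop 0.0005668449280340309
('time', 36.8) ('tool_pos', [0.4, -0.049, 0.4]) ('gripper_width', 0.0) ('ft_force', [-0.717, 0.199, -0.048])
head px [445.         186.07692308] [0.53080569 0.39295311 0.26      ]
the job is handed in; nothing more can be done
None
```

I handed the job in at about 37 s: the scoop lies flat, open side up, in the shut drawer; the mister stands upright on the middle of the cork block; and I kept the arm clear of the jar and the green pot. The hand-in returned no verdict.

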